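# Find and mark the loose clamp on the watchmaker's bench

### The job

One of the three clamping levers on the movement stands has worked loose. Feel for it by pushing the lever arms clockwise with only light force (about 10 N is plenty; never press or squeeze one with over 30 N), leaving the tight ones as they are, and turn the loose one on clockwise until it stops snug. Then stand the brass marker upright in the cup of that stand and let go; leave the loupe, screwdriver and bezel alone.

Things in the scene. Friction and masses are not known exactly. Their poses are not given: they have to be found in the camera images.
- stand_a: Grey clamping stand a, base 120 x 125 x 14 mm screwed to the bench, 59 mm tall at its lever hub. Origin: on the table under the lever's turning axis; x from the marker cup towards the hub, y towards the round movement holder. The base reaches 33 mm to +x, 87 to -x, 90 to +y, 35 to -y of it. The three stands look alike; nothing seen tells which is loose.
- hub_a (a point): Point on the vertical turning axis of lever a, 47 mm above the table, the height of the arm; axes as stand a's. The hub is 26 mm in diameter.
- bar_a (a point): Point on the bare aluminium arm of lever a, 45 mm from the turning axis, 47 mm above the table; x points outwards along the arm. The arm is a level round bar 12 mm thick, to 68 mm from the axis. Pushed here sideways, clockwise from above (tightening), a tight lever stays put (moving it takes over 30 N anywhere on the arm); the loose one turns at about 3 N, then meets a hard stop: snug.
- lever_a (a joint): Angle of lever a, rad, growing clockwise from above (tightening); at 0 the arm points 70 degrees clockwise of the stand's x axis, mostly to its -y. Levers start between -0.4 and 0, which does not tell tight from loose; the loose one turns 0.4 to 0.9 rad on before its hard stop.
- cup_a (a point): Centre of the floor of the marker cup on stand a: a steel ring 34 mm inside, 42 mm outside, rim 5 mm above this floor, which is 14 mm above the table; 58 mm from the hub on the stand's -x side. Axes as the stand's.
- stand_b: Grey clamping stand b, base 120 x 125 x 14 mm screwed to the bench, 59 mm tall at its lever hub. Origin: on the table under the lever's turning axis; x from the marker cup towards the hub, y towards the round movement holder. The base reaches 33 mm to +x, 87 to -x, 90 to +y, 35 to -y of it. The three stands look alike; nothing seen tells which is loose.
- hub_b (a point): Point on the vertical turning axis of lever b, 47 mm above the table, the height of the arm; axes as stand b's. The hub is 26 mm in diameter.
- bar_b (a point): Point on the bare aluminium arm of lever b, 45 mm from the turning axis, 47 mm above the table; x points outwards along the arm. The arm is a level round bar 12 mm thick, to 68 mm from the axis. Pushed here sideways, clockwise from above (tightening), a tight lever stays put (moving it takes over 30 N anywhere on the arm); the loose one turns at about 3 N, then meets a hard stop: snug.
- lever_b (a joint): Angle of lever b, rad, growing clockwise from above (tightening); at 0 the arm points 70 degrees clockwise of the stand's x axis, mostly to its -y. Levers start between -0.4 and 0, which does not tell tight from loose; the loose one turns 0.4 to 0.9 rad on before its hard stop.
- cup_b (a point): Centre of the floor of the marker cup on stand b: a steel ring 34 mm inside, 42 mm outside, rim 5 mm above this floor, which is 14 mm above the table; 58 mm from the hub on the stand's -x side. Axes as the stand's.
- stand_c: Grey clamping stand c, base 120 x 125 x 14 mm screwed to the bench, 59 mm tall at its lever hub. Origin: on the table under the lever's turning axis; x from the marker cup towards the hub, y towards the round movement holder. The base reaches 33 mm to +x, 87 to -x, 90 to +y, 35 to -y of it. The three stands look alike; nothing seen tells which is loose.
- hub_c (a point): Point on the vertical turning axis of lever c, 47 mm above the table, the height of the arm; axes as stand c's. The hub is 26 mm in diameter.
- bar_c (a point): Point on the bare aluminium arm of lever c, 45 mm from the turning axis, 47 mm above the table; x points outwards along the arm. The arm is a level round bar 12 mm thick, to 68 mm from the axis. Pushed here sideways, clockwise from above (tightening), a tight lever stays put (moving it takes over 30 N anywhere on the arm); the loose one turns at about 3 N, then meets a hard stop: snug.
- lever_c (a joint): Angle of lever c, rad, growing clockwise from above (tightening); at 0 the arm points 70 degrees clockwise of the stand's x axis, mostly to its -y. Levers start between -0.4 and 0, which does not tell tight from loose; the loose one turns 0.4 to 0.9 rad on before its hard stop.
- cup_c (a point): Centre of the floor of the marker cup on stand c: a steel ring 34 mm inside, 42 mm outside, rim 5 mm above this floor, which is 14 mm above the table; 58 mm from the hub on the stand's -x side. Axes as the stand's.
- marker_mid (a point): Middle, half-way up, of the one loose brass marker: a turned pin 50 mm tall, standing upright on the mat beyond the stands. Its foot is 24 mm in diameter, its neck 10 mm, its cylindrical head 18 mm in diameter and 15 mm tall, from 10 mm above this point to the top 25 mm above it; 60 g. z is its own axis, up.
- loupe: Bystander: grey eye loupe, a cone 38 mm wide and 30 mm tall, standing; origin at the centre of its underside. Leave alone.
- driver: Bystander: slim metal screwdriver about 110 mm long, 11 mm thick, lying along its own x; origin at its underside near the middle. Leave alone.
- bezel: Bystander: steel watch bezel ring, 42 mm outside, 8 mm tall, lying flat; origin at the centre of its underside. Leave alone.

How it is judged:
On the way, in this order (a step that is already met when the one before it is completed fails the run):
1. one lever, the loose one, has been turned clockwise to its stop, the others not turned (((value of joint lever_a above 0.39 rad and distance of each of bar_b, bar_c from where it was at the start of the episode below 0.005 m) or (value of joint lever_b above 0.39 rad and distance of each of bar_a, bar_c from where it was at the start of the episode below 0.005 m) or (value of joint lever_c above 0.39 rad and distance of each of bar_a, bar_b from where it was at the start of the episode below 0.005 m))), for 0.2 s.
2. the brass marker stands in the cup of the stand whose lever was loose ((((value of joint lever_a above 0.39 rad and distance of each of bar_b, bar_c from where it was at the start of the episode below 0.005 m) and (horizontal distance between marker_mid and cup_a below 0.008 m and height (world z) of marker_mid between 0.035 and 0.043 m and angle between marker_mid's own z axis and vertical below 0.12 rad)) or ((value of joint lever_b above 0.39 rad and distance of each of bar_a, bar_c from where it was at the start of the episode below 0.005 m) and (horizontal distance between marker_mid and cup_b below 0.008 m and height (world z) of marker_mid between 0.035 and 0.043 m and angle between marker_mid's own z axis and vertical below 0.12 rad)) or ((value of joint lever_c above 0.39 rad and distance of each of bar_a, bar_b from where it was at the start of the episode below 0.005 m) and (horizontal distance between marker_mid and cup_c below 0.008 m and height (world z) of marker_mid between 0.035 and 0.043 m and angle between marker_mid's own z axis and vertical below 0.12 rad)))), for 0.2 s.
At the end, for the whole second after the job is handed in: The loose lever is within 0.06 rad of its hard stop (its joint reads over 0.39), the arms of the two tight levers are within 5 mm of where they began, and the marker stands at rest and upright (within 0.12 rad) on the floor of the cup of the loose lever's stand, within 8 mm of its centre, released ((((value of joint lever_a above 0.39 rad and distance of each of bar_b, bar_c from where it was at the start of the episode below 0.005 m) and (horizontal distance between marker_mid and cup_a below 0.008 m and height (world z) of marker_mid between 0.035 and 0.043 m and angle between marker_mid's own z axis and vertical below 0.12 rad)) or ((value of joint lever_b above 0.39 rad and distance of each of bar_a, bar_c from where it was at the start of the episode below 0.005 m) and (horizontal distance between marker_mid and cup_b below 0.008 m and height (world z) of marker_mid between 0.035 and 0.043 m and angle between marker_mid's own z axis and vertical below 0.12 rad)) or ((value of joint lever_c above 0.39 rad and distance of each of bar_a, bar_b from where it was at the start of the episode below 0.005 m) and (horizontal distance between marker_mid and cup_c below 0.008 m and height (world z) of marker_mid between 0.035 and 0.043 m and angle between marker_mid's own z axis and vertical below 0.12 rad))) and linear speed of marker below 0.02 m/s); the robot touches nothing.
It fails at once if a lever is pressed with more than 30 N (contact force between anything else and lever_a above 30 N or contact force between anything else and lever_b above 30 N or contact force between anything else and lever_c above 30 N).
It fails at once if the loupe, screwdriver or bezel is moved more than 15 mm (distance of any of loupe, driver, bezel from where it was at the start of the episode above 0.015 m).
It also fails if it takes over 64 s, if anything falls off the work surface, if the arm or the gripper's body presses on something with over 40 N, if the wrist force passes 120 N, or if a joint passes its speed limit or range.

### The arm

A 6-joint arm with a two-finger parallel gripper is mounted at the origin on the work surface. World frame = base frame: x ahead of the robot, y to its left, z up, the work surface at z = 0. Lengths are in m, angles in rad, forces in N, time in s.
With the tool pointing down it reaches from about 0.3 to 0.875 m from the base axis. Payload 6.4 kg.
Tool frame: the origin (TCP) lies at the centre of the arm's flange, where the gripper is bolted on; the fingertips stand 173 mm ahead of it and the grasp point (between the pads) lies 155 mm ahead of it (ctrl.pinch_z is the distance from the TCP to the grasp point, in m); z points along the fingers, y is the direction in which the jaws open and shut (so a half turn about z gives the same grasp; the last joint's range is limited). The gripper opens to 85 mm and grips with 20 to 120 N. Pads are 22 mm wide; open, the fingers measure 114 mm over their backs; the gripper's body (76 mm by 85 mm) begins 54 mm behind the grasp point. The pads swing forward as they close: fully open they stand 13 mm farther back than shut.
Start: joints at [-1.328, 0.181, 1.607, -0, 1.354, -0.206], TCP at [0.25, -0.518, 0.405] pointing down, gripper open.
Joint ranges: [-2.99, 2.99], [-0.89, 2.07], [0.3, 2.58], [-1.14, 4.28], [0, 2.63], [-3.12, 3.12]. Speed limits (rad/s): [2.57, 2.57, 3.01, 3.14, 3.14, 3.14].

### API

Orientations are given as a unit quaternion [w, x, y, z].
In Python, from bench import ctrl gives the robot as it stands.
- The arm moves only by the tool drive_tool, never from a script. Its argument "commands" is a list that holds one entry, the list of rows, each a list of 7 numbers: the shift along the tool's x, y, z in units of 50 mm (1.0 is 50 mm), then the turn, a rotation vector about the tool's x, y, z in units of 8 degrees (1.0 is 8 degrees), then the closure in counts, from 0 (fully open) to 255 (shut). A call has 1 to 10 rows; each row shifts and turns the commanded pose from where the row before left it, along the tool's axes as they then stand; what a row does not reach is not made up. A row lasts 1/10 s, in which the tool goes at most 50 mm and 8.59 degrees, less where a joint would pass 70% of its speed; a pose out of reach is approached as far as the arm can. A call is refused whole if a number of a shift passes 1 or a number of a turn 1, either way. A call with a gripper value outside its range is refused whole. The fingers move at their own pace and stop on an object; the grip force is fixed at half the most. Time passes only in rows, so rows that do not move let the fingers close. It gives the time, the measured TCP pose, the force and the opening at its end, in the units of the state.
- ctrl.get_obs(): the state, without advancing time (a new reading comes with each control period).
- ctrl.camera(name): name is "side" or "top"; returns a dict with "pixels" (420x560x3 uint8, red, green, blue), "depth" (420x560 float32, m along the optical axis (not along the pixel's ray), 0 where there is no reading), "intrinsics" (3x3 intrinsics, pixels), "R" (3x3) and "t" (3): a world point X has camera coordinates R X + t. Camera axes: x right, y down, z forward; pixel columns grow to the right and rows downward; lengths in m; the calibration is good to about 2 mm. A picture is of the moment at which its call begins.
- ctrl.hand_in(): hands the job in, once; it reports no verdict.
The state is a dict: "time_s": time; "q": joint angles; "dq": joint speeds; "joint_efforts": joint torques, N m; "eef_pos": TCP position; "eef_rot": TCP orientation; "wrist_force": force on the tool from outside, world axes, zero at the start; "torque": the same for the moment, N m; "opening": opening from 0.0 (shut) to 1.0 (fully open).
Only numpy, scipy, OpenCV 4.12 (cv2) and the standard library are available. Lean on these libraries where they do the work, as an engineer would, in place of code of your own. Each camera call takes 0.05 s, during which the arm holds its last target. There are 200 camera calls.

## Working session

There is one attempt and no reset: what is moved stays moved. The work goes in short steps, Python scripts to look and compute and a tool call to move; the robot and the scene stay as the last step left them, time stands still between calls to the robot, and variables do not carry over. Pictures are saved under pics/ and viewed, about 8 in all and at most 12, crops included, and the job is handed in when it is done.

Besides the shell and the picture viewer there is one more tool, called as name([rows], argument=value, ...), one row to a line, values as JSON. drive_tool: Moves the arm, as the interface text tells. Its arguments: {"type":"object","properties":{"commands":{"type":"array","items":{"type":"array","items":{"type":"array","items":{"type":"number"}}}}},"required":["commands"]}

```bash
ls; mkdir -p pics; python3 - <<'E'
from bench import ctrl
import cv2,numpy as np
o=ctrl.get_obs();print(o)
for n in("top","side"):
    c=ctrl.camera(n);np.savez(f"pics/{n}0.npz",**c)
    cv2.imwrite(f"pics/{n}0.png",c["pixels"][...,::-1])
    print(n,c["intrinsics"],-c["R"].T@c["t"],c["R"])
E
```

```text
pics
{'time_s': 0.0, 'q': array([-1.32827656e+00,  1.81536170e-01,  1.60800691e+00,  6.40579201e-06,
        1.35379784e+00, -2.06302761e-01]), 'dq': array([ 6.92392218e-04,  7.64084326e-05, -8.49117220e-04, -2.83042883e-04,
        8.13039107e-04,  6.53353738e-04]), 'joint_efforts': array([-1.17136537e-04, -4.44867933e+01, -3.51332724e+01, -2.79846890e-04,
        9.21623869e-03,  2.71312274e-06]), 'eef_pos': array([ 0.24944821, -0.51779193,  0.40378716]), 'eef_rot': array([-8.74045934e-04,  9.74925070e-01,  2.22531668e-01, -1.27017033e-05]), 'wrist_force': array([-0.14667244,  0.53627652,  0.77733107]), 'torque': array([-0.00449752,  0.04034049,  0.01558718]), 'opening': 1.0009929194935496}
top [[388.69454673   0.         275.88432251]
 [  0.         388.69454673 212.70163362]
 [  0.           0.           1.        ]] [0.49306177 0.00925415 0.77223448] [[ 0.0149612  -0.99896903  0.04286075]
 [-0.98538988 -0.0220039  -0.16888638]
 [ 0.16965536 -0.03970781 -0.98470318]]
side [[379.53190349   0.         279.49377829]
 [  0.         379.53190349 206.18093241]
 [  0.           0.           1.        ]] [ 0.34405712 -0.45928523  0.47176226] [[ 0.84554672 -0.5339006   0.00094366]
 [-0.32922218 -0.52278414 -0.78632659]
 [ 0.42031356  0.6645652  -0.61781033]]
```

View pics/top0.png

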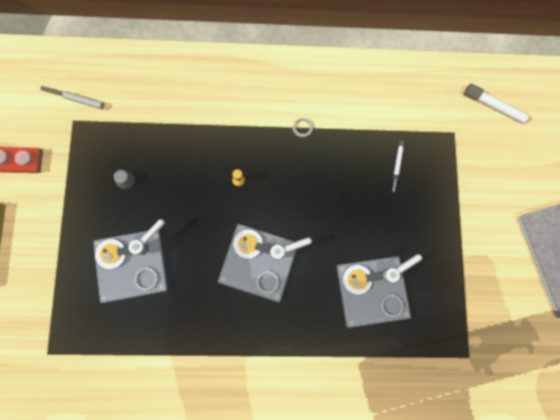

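View pics/side0.png

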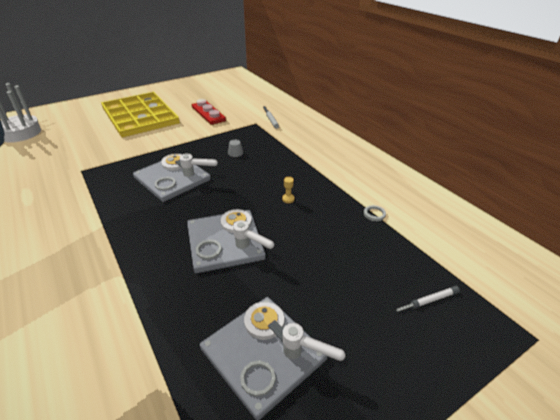

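The top view shows hubs at (136,246), (277,251) and (393,275), with arms pointing right and up. The cups are at (147,278), (268,282) and (392,305), and the marker is at (238,178). The bystanders are the loupe (124,180), bezel (303,128) and screwdriver (398,167). The side view agrees. Next I measure them using depth.

```bash
cat > h.py <<'E'
import numpy as np,cv2
from scipy import ndimage as nd
def cloud(c):
    K=c["intrinsics"];d=c["depth"];v,u=np.mgrid[:420,:560]
    P=np.stack([(u-K[0,2])/K[0,0]*d,(v-K[1,2])/K[1,1]*d,d],-1)
    W=(P-c["t"])@c["R"]; W[d==0]=np.nan
    return W
def ray(c,u,v,z):
    r=np.linalg.inv(c["intrinsics"])@[u,v,1]@c["R"]; o=-c["R"].T@c["t"]
    return o+r*(z-o[2])/r[2]
def proj(c,X):
    p=c["intrinsics"]@(c["R"]@X+c["t"]);return p[:2]/p[2]
E
python3 - <<'E'
from h import *
np.set_printoptions(precision=4,suppress=True)
for n in("top","side"):
    c=dict(np.load(f"pics/{n}0.npz"));W=cloud(c)
    z=W[...,2];A=(W[...,0]>.15)&(W[...,0]<.75)&(abs(W[...,1])<.5)
    print(n,"mat z",np.nanmedian(z[A&(z<.01)]))
    L,k=nd.label(A&(z>.035)&(z<.075))
    for i in range(1,k+1):
        m=L==i
        if m.sum()<12: continue
        p=W[m]
        h=p[p[:,2]>.0562]; a=p[(p[:,2]<.0562)&(p[:,2]>.044)]
        print(i,m.sum(),"mean",p.mean(0),"max",p[:,2].max(),"top",len(h),h.mean(0) if len(h) else'')
        v,u=np.nonzero(m);print("   px",u.min(),u.max(),v.min(),v.max())
        if len(a)>20 and len(h)>5: 
            hc=h[:,:2].mean(0)
            r=a[:,:2]-hc; f=np.hypot(*r.T); sel=(f>.02)&(f<.075);r=r[sel]
            if len(r)>5:
                m_=r.mean(0);print("   arm ang",np.degrees(np.arctan2(m_[1],m_[0])),"rmax",f[f<.1].max(),"mid",m_)
E
```

```text
top mat z 0.0008650640435229348
1 80 mean [0.6904 0.0563 0.0489] max 0.053563207956794395 top 0 
   px 232 241 170 179
2 390 mean [0.5635 0.2204 0.0538] max 0.06141245327102831 top 134 [0.5492 0.2342 0.058 ]
   px 128 163 219 253
   arm ang -41.83799282978482 rmax 0.06681479158262169 mid [ 0.0321 -0.0288]
3 341 mean [ 0.5516 -0.0415  0.0545] max 0.06204241068679084 top 129 [ 0.5449 -0.0226  0.0581]
   px 270 310 238 258
   arm ang -69.6383696262817 rmax 0.06651941915143983 mid [ 0.0147 -0.0397]
5 368 mean [ 0.5163 -0.2504  0.0539] max 0.06270159900073263 top 126 [ 0.5059 -0.2354  0.0581]
   px 383 420 254 281
   arm ang -56.766651018810485 rmax 0.06687515755791962 mid [ 0.0233 -0.0355]
side mat z 0.0006427080753601277
1 294 mean [0.5605 0.2173 0.0503] max 0.06074910779786539 top 53 [0.5475 0.233  0.0579]
   px 180 217 155 168
   arm ang -43.09296966602488 rmax 0.06596207252146637 mid [ 0.0322 -0.0301]
2 87 mean [0.6884 0.0538 0.0454] max 0.05106747430967018 top 0 
   px 284 292 178 188
3 454 mean [ 0.548  -0.0435  0.0515] max 0.060059422298398 top 105 [ 0.543  -0.0229  0.0577]
   px 233 273 221 248
   arm ang -71.2132987368043 rmax 0.06748733210968635 mid [ 0.0144 -0.0425]
4 897 mean [ 0.514  -0.2555  0.0524] max 0.060832904414584915 top 241 [ 0.5042 -0.2366  0.0577]
   px 283 344 324 360
   arm ang -58.65025942885837 rmax 0.0672857131235235 mid [ 0.0228 -0.0374]
```

```bash
python3 - <<'E'
import cv2
a=cv2.imread("pics/top0.png")[150:340,80:440];cv2.imwrite("pics/crop.png",cv2.resize(a,None,fx=2.2,fy=2.2,interpolation=cv2.INTER_CUBIC))
E
```

```text
(no output)
```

View pics/crop.png

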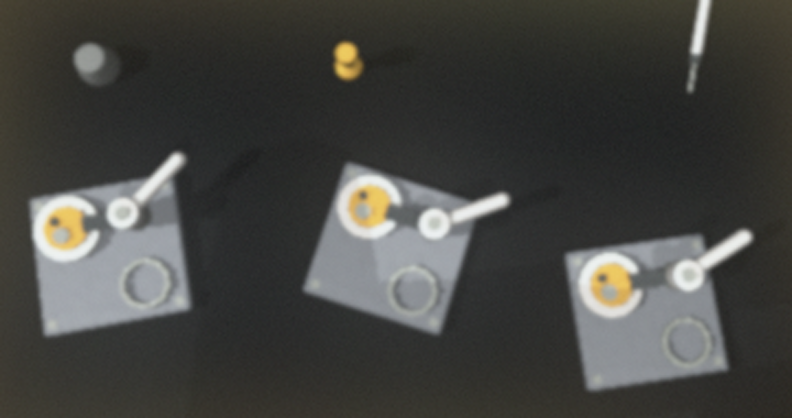

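The crop confirms the three stands and levers. I'll feel the right-hand lever first: closed fingers as the pusher, on the far side of the arm. Moving there now.

drive_tool([
  [[0.867,-0.217,0.298,0,0,0,255],[0.867,-0.217,0.298,0,0,0,255],[0.867,-0.217,0.298,0,0,0,255],[0.867,-0.217,0.298,0,0,0,255],[0.867,-0.217,0.298,0,0,0,255],[0.867,-0.217,0.298,0,0,0,255],[0.867,-0.217,0.298,0,0,0,255],[0.867,-0.217,0.298,0,0,0,255],[0.867,-0.217,0.298,0,0,0,255],[0,0,0,0,0,-0.825,255]],
])

```text
time_s: 1.1
eef_pos: [0.5608, -0.2562, 0.2675]
eef_rot: [-0.002, 0.96, 0.281, -0.001]
wrist_force: [-0.7, 0.2, -0.1]
opening: 0.005
```

```bash
cat > go.py <<'E'
# usage: go.py x y z yaw_of_tool_y_deg  -> tool-frame shift (units) needed
import sys
from h import *
from scipy.spatial.transform import Rotation as Ro
from bench import ctrl
o=ctrl.get_obs();q=o["eef_rot"];R=Ro.from_quat(q[[1,2,3,0]]).as_matrix()
a=np.radians(float(sys.argv[4]))
y=np.array([np.cos(a),np.sin(a),0]);z=np.array([0,0,-1.]);T=np.stack([np.cross(y,z),y,z],1)
rv=np.degrees(Ro.from_matrix(R.T@T).as_rotvec())/8
t=np.array(sys.argv[1:4],float)
print("pos",o["eef_pos"].round(4),"F",o["wrist_force"].round(1),"open",round(o["opening"],3),"t",o["time_s"])
print("shift units",(R.T@(t-o["eef_pos"])/.05).round(3),"turn",rv.round(3))
E
python3 go.py 0.5587 -0.2612 0.203 -57.7
python3 - <<'E'
from h import *
np.set_printoptions(precision=4,suppress=True)
# cups: ring pixels, z ~0.019, near expected 58 mm from hub
H=dict(L=(.548,.2336),M=(.544,-.0228),R=(.505,-.236))
for n in("top","side"):
    c=dict(np.load(f"pics/{n}0.npz"));W=cloud(c)
    g=cv2.cvtColor(c["pixels"],cv2.COLOR_RGB2GRAY).astype(float)
    for k,h in H.items():
        # mat-plane stand mask: base footprint z .009-.017
        m=(W[...,2]>.0165)&(W[...,2]<.026)&(np.hypot(W[...,0]-h[0],W[...,1]-h[1])<.085)&(W[...,0]<h[0]-.025)
        L,nn=nd.label(m);
        if nn==0: print(n,k,"none");continue
        i=np.argmax(nd.sum(m,L,range(1,nn+1)))+1
        v,u=np.nonzero(L==i);(cu,cv_),r=cv2.minEnclosingCircle(np.stack([u,v],1).astype(np.float32))
        e=cv2.fitEllipse(cv2.convexHull(np.stack([u,v],1).astype(np.int32)))
        C=ray(c,*e[0],.019)
        print(n,k,len(u),"ell",e,C,"dist",np.hypot(*(C[:2]-h)), "stand x deg",np.degrees(np.arctan2(h[1]-C[1],h[0]-C[0])))
E
```

```text
pos [ 0.5608 -0.2562  0.2675] F [-0.7  0.2 -0.1] open 0.005 t 1.1
shift units [-0.09   0.067  1.29 ] turn [-0.033  0.001  0.044]
top L 162 ell ((145.24818420410156, 277.9098815917969), (22.571746826171875, 23.693710327148438), 37.78489303588867) [0.4926 0.2236 0.019 ] dist 0.05633863076044372 stand x deg 10.248538116802266
top M 138 ell ((266.6081237792969, 281.52740478515625), (22.076337814331055, 22.917278289794922), 43.663230895996094) [ 0.4892 -0.0054  0.019 ] dist 0.05747858145315474 stand x deg -17.617601752346168
top R 159 ell ((391.1402893066406, 305.06500244140625), (21.99541664123535, 23.00358772277832), 131.33773803710938) [ 0.4484 -0.2446  0.019 ] dist 0.057290758420753825 stand x deg 8.66810336554805
side L 109 ell ((164.6973419189453, 183.04837036132812), (12.165467262268066, 20.822416305541992), 81.97866821289062) [0.4907 0.222  0.019 ] dist 0.05849930425675891 stand x deg 11.463794137954368
side M 173 ell ((208.09030151367188, 248.95547485351562), (18.244781494140625, 25.95088768005371), 79.8930435180664) [ 0.4877 -0.0069  0.019 ] dist 0.058543103411205354 stand x deg -15.804947482688586
side R 373 ell ((257.2080383300781, 377.8894348144531), (34.03318786621094, 35.30078887939453), 51.20231628417969) [ 0.4472 -0.2457  0.019 ] dist 0.05863752119193164 stand x deg 9.473860264272187
```

drive_tool([
  [[-0.09,0.067,0.64,0,0,0,255],[0,0,0.64,0,0,0,255],[0,0,0,0,0,0,255]],
])

```text
time_s: 1.4
eef_pos: [0.5545, -0.2644, 0.2014]
eef_rot: [-0.004, 0.96, 0.278, -0.003]
wrist_force: [-1.0, 0.2, 0.2]
opening: 0.002
```

```bash
python3 go.py 0.5475 -0.2683 0.203 -57.7
python3 - <<'E'
from bench import ctrl
import cv2
c=ctrl.camera("side");a=c["pixels"][200:420,180:460,::-1];cv2.imwrite("pics/s1.png",cv2.resize(a,None,fx=2.5,fy=2.5))
E
```

```text
pos [ 0.5545 -0.2644  0.2014] F [-1.   0.2  0.2] open 0.002 t 1.4
shift units [-0.16  -0.008 -0.031] turn [-0.067  0.026  0.002]
```

View pics/s1.png

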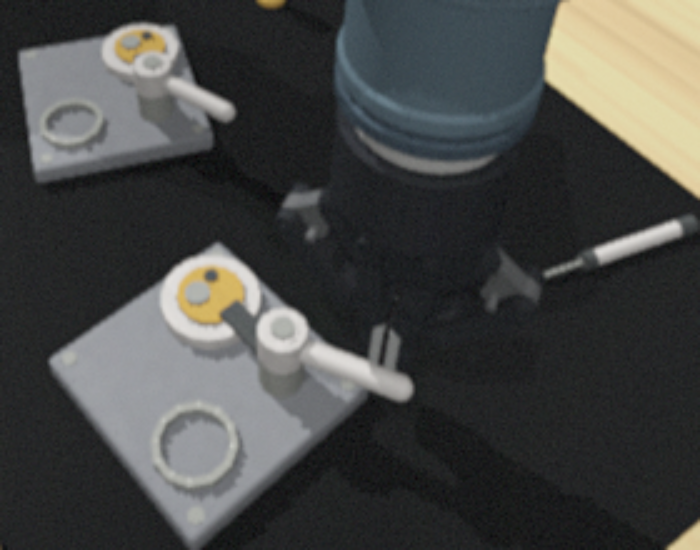

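The fingertips stand just behind the arm of the right lever, at crop pixel (383,350). I'll approach it slowly.

drive_tool([
  [[-0.06,0,0,0,0,0,255],[-0.06,0,0,0,0,0,255],[0,0,0,0,0,0,255]],
])

```text
time_s: 1.75
eef_pos: [0.5518, -0.2701, 0.2084]
eef_rot: [0.001, 0.961, 0.278, 0.001]
wrist_force: [-1.0, 0.4, -0.3]
opening: 0.005
```

drive_tool([
  [[-0.03,0,0,0,0,0,255],[-0.03,0,0,0,0,0,255],[0,0,0,0,0,0,255]],
])

```text
time_s: 2.05
eef_pos: [0.5489, -0.271, 0.2069]
eef_rot: [0.0, 0.961, 0.278, 0.0]
wrist_force: [0.5, 0.3, -0.4]
opening: 0.002
```

drive_tool([
  [[-0.02,0,0,0,0,0,255],[0,0,0,0,0,0,255]],
])

```text
time_s: 2.25
eef_pos: [0.5483, -0.2714, 0.2067]
eef_rot: [0.0, 0.961, 0.278, 0.0]
wrist_force: [0.1, -0.1, 0.0]
opening: -0.001
```

drive_tool([
  [[-0.02,0,0,0,0,0,255],[0,0,0,0,0,0,255]],
])

```text
time_s: 2.45
eef_pos: [0.5479, -0.2715, 0.2067]
eef_rot: [0.0, 0.961, 0.278, 0.001]
wrist_force: [5.1, 2.3, -0.6]
opening: 0.002
```

drive_tool([
  [[-0.02,0,0,0,0,0,255],[0,0,0,0,0,0,255]],
])

```text
time_s: 2.65
eef_pos: [0.5476, -0.2717, 0.2068]
eef_rot: [0.0, 0.961, 0.278, 0.002]
wrist_force: [7.9, 4.4, -1.5]
opening: -0.002
```

drive_tool([
  [[-0.02,0,0,0,0,0,255],[0,0,0,0,0,0,255]],
])

```text
time_s: 2.85
eef_pos: [0.5472, -0.2718, 0.2069]
eef_rot: [0.0, 0.96, 0.278, 0.002]
wrist_force: [10.7, 6.5, -2.4]
opening: 0.003
```

Force rose steadily to about 12.5 N and the arm did not yield, so the right lever is tight. I'll back off and go to the middle one.

drive_tool([
  [[0.3,0,0,0,0,0,255],[0,0,-0.7,0,0,0,255],[0,0,-0.7,0,0,0,255],[0,0,0,0,0,0,255]],
])

```text
time_s: 3.25
eef_pos: [0.5604, -0.2659, 0.2821]
eef_rot: [0.004, 0.96, 0.279, 0.002]
wrist_force: [0.8, -0.5, 1.2]
opening: 0.0
```

```bash
python3 go.py 0.5871 -0.0606 0.27 -70.5
```

```text
pos [ 0.5604 -0.2659  0.2821] F [ 0.8 -0.5  1.2] open 0.0 t 3.25
shift units [ 2.647 -3.186  0.221] turn [ 0.059 -0.025  1.606]
```

drive_tool([
  [[0.44,-0.53,0.03,0,0,0,255],[0.44,-0.53,0.03,0,0,0,255],[0.44,-0.53,0.03,0,0,0,255],[0.44,-0.53,0.03,0,0,0,255],[0.44,-0.53,0.03,0,0,0,255],[0.44,-0.53,0.03,0,0,0,255],[0,0,0,0,0,0.8,255],[0,0,0,0,0,0.8,255],[0,0,0,0,0,0,255],[0,0,0,0,0,0,255]],
])

```text
time_s: 4.25
eef_pos: [0.5848, -0.06, 0.2671]
eef_rot: [-0.0, 0.985, 0.171, -0.0]
wrist_force: [0.7, 0.9, 0.2]
opening: -0.002
```

```bash
python3 go.py 0.5871 -0.0606 0.206 -70.5
```

```text
pos [ 0.5848 -0.06    0.2671] F [0.7 0.9 0.2] open -0.002 t 4.25
shift units [0.04  0.027 1.222] turn [-0.002  0.006  0.023]
```

drive_tool([
  [[0.04,0.027,0.61,0,0,0,255],[0,0,0.61,0,0,0,255],[0,0,0,0,0,0,255],[0,0,0,0,0,0,255]],
])

```text
time_s: 4.65
eef_pos: [0.587, -0.0609, 0.2063]
eef_rot: [-0.0, 0.985, 0.17, -0.001]
wrist_force: [0.3, -0.6, 0.1]
opening: 0.003
```

drive_tool([
  [[-0.04,0,0,0,0,0,255],[-0.04,0,0,0,0,0,255],[-0.04,0,0,0,0,0,255],[-0.04,0,0,0,0,0,255],[0,0,0,0,0,0,255]],
])

```text
time_s: 5.15
eef_pos: [0.5795, -0.0634, 0.207]
eef_rot: [0.0, 0.986, 0.169, 0.0]
wrist_force: [-0.6, -0.1, -0.6]
opening: 0.001
```

drive_tool([
  [[-0.02,0,0,0,0,0,255],[-0.02,0,0,0,0,0,255],[0,0,0,0,0,0,255]],
])

```text
time_s: 5.45
eef_pos: [0.578, -0.0639, 0.2068]
eef_rot: [0.0, 0.986, 0.169, 0.0]
wrist_force: [2.0, 1.1, 0.4]
opening: -0.001
```

drive_tool([
  [[-0.02,0,0,0,0,0,255],[0,0,0,0,0,0,255]],
])

```text
time_s: 5.65
eef_pos: [0.5771, -0.0643, 0.2068]
eef_rot: [0.0, 0.986, 0.169, 0.0]
wrist_force: [2.9, 0.9, 0.1]
opening: 0.003
```

drive_tool([
  [[-0.02,0,0,0,0,0,255],[0,0,0,0,0,0,255]],
])

```text
time_s: 5.85
eef_pos: [0.5761, -0.0648, 0.2068]
eef_rot: [0.0, 0.986, 0.169, 0.0]
wrist_force: [2.2, 0.2, 0.1]
opening: 0.003
```

drive_tool([
  [[-0.02,0,0,0,0,0,255],[-0.02,0,0,0,0,0,255],[0,0,0,0,0,0,255]],
])

```text
time_s: 6.15
eef_pos: [0.5741, -0.0656, 0.2067]
eef_rot: [0.0, 0.986, 0.169, 0.0]
wrist_force: [2.7, -1.1, 1.4]
opening: -0.001
```

The middle lever gives way and keeps moving at about 2.5 N, so it is the loose one. I'll turn it on along its arc.

drive_tool([
  [[-0.07,0.024,0,0,0,0.5,255],[-0.07,0.024,0,0,0,0.5,255],[-0.07,0.024,0,0,0,0.5,255],[0,0,0,0,0,0,255]],
])

```text
time_s: 6.55
eef_pos: [0.5645, -0.0715, 0.2065]
eef_rot: [-0.0, 0.998, 0.065, -0.0]
wrist_force: [2.1, 1.1, 0.7]
opening: 0.003
```

drive_tool([
  [[-0.07,0.024,0,0,0,0.5,255],[-0.07,0.024,0,0,0,0.5,255],[-0.07,0.024,0,0,0,0.5,255],[0,0,0,0,0,0,255]],
])

```text
time_s: 6.95
eef_pos: [0.5543, -0.0757, 0.2065]
eef_rot: [-0.0, 0.999, -0.039, -0.0]
wrist_force: [1.1, -0.3, 0.5]
opening: 0.003
```

```bash
python3 go.py 0.544 -0.0228 0.206 -110
```

```text
pos [ 0.5543 -0.0757  0.2065] F [ 1.1 -0.3  0.5] open 0.003 t 6.95
shift units [-0.288 -1.038  0.01 ] turn [-1.000e-03  6.000e-03  1.946e+00]
```

drive_tool([
  [[-0.07,0.024,0,0,0,0.5,255],[-0.07,0.024,0,0,0,0.5,255],[0,0,0,0,0,0,255]],
])

```text
time_s: 7.25
eef_pos: [0.5472, -0.0773, 0.2065]
eef_rot: [-0.0, 0.994, -0.108, -0.0]
wrist_force: [1.2, 0.6, 0.3]
opening: 0.002
```

drive_tool([
  [[-0.035,0.012,0,0,0,0.25,255],[-0.035,0.012,0,0,0,0.25,255],[0,0,0,0,0,0,255]],
])

```text
time_s: 7.55
eef_pos: [0.5438, -0.0777, 0.2066]
eef_rot: [0.0, 0.99, -0.142, -0.0]
wrist_force: [2.9, 0.9, 0.6]
opening: -0.0
```

drive_tool([
  [[-0.035,0.012,0,0,0,0.25,255],[0,0,0,0,0,0,255]],
])

```text
time_s: 7.75
eef_pos: [0.542, -0.0778, 0.2066]
eef_rot: [0.0, 0.987, -0.159, -0.0]
wrist_force: [2.3, -0.1, 0.6]
opening: 0.002
```

drive_tool([
  [[-0.035,0.012,0,0,0,0.25,255],[0,0,0,0,0,0,255]],
])

```text
time_s: 7.95
eef_pos: [0.5402, -0.0779, 0.2066]
eef_rot: [0.0, 0.984, -0.177, 0.0]
wrist_force: [3.5, 0.6, -0.6]
opening: 0.003
```

drive_tool([
  [[-0.035,0.012,0,0,0,0.25,255],[0,0,0,0,0,0,255]],
])

```text
time_s: 8.15
eef_pos: [0.5392, -0.0781, 0.207]
eef_rot: [0.0, 0.981, -0.194, 0.002]
wrist_force: [7.4, 0.7, -3.5]
opening: -0.0
```

drive_tool([
  [[-0.035,0.012,0,0,0,0.25,255],[0,0,0,0,0,0,255]],
])

```text
time_s: 8.35
eef_pos: [0.5383, -0.0783, 0.2073]
eef_rot: [0.0, 0.977, -0.211, 0.004]
wrist_force: [12.6, -0.4, -6.4]
opening: -0.005
```

drive_tool([
  [[-0.035,0.012,0,0,0,0.25,255],[0,0,0,0,0,0,255]],
])

```text
time_s: 8.55
eef_pos: [0.5375, -0.0785, 0.2079]
eef_rot: [0.0, 0.974, -0.228, 0.005]
wrist_force: [15.4, -1.4, -9.0]
opening: -0.004
```

The force has risen to about 18 N with no more travel, so this is the hard stop. I'll back off and check by picture.

drive_tool([
  [[0.4,0,0,0,0,0,255],[0.2,0,-0.5,0,0,0,0],[0,0,-1,0,0,0,0],[0,0,-1,0,0,0,0],[0.8,-0.4,0,0,0,0,0],[0.8,-0.4,0,0,0,0,0]],
])

```text
time_s: 9.15
eef_pos: [0.6517, -0.091, 0.3357]
eef_rot: [0.001, 0.974, -0.228, 0.002]
wrist_force: [1.0, -1.1, -0.1]
opening: 0.851
```

```bash
cat > look.py <<'E'
import sys
from h import *
from bench import ctrl
np.set_printoptions(precision=4,suppress=True)
H=dict(L=(.548,.2336),M=(.5435,-.0227),R=(.505,-.236))
for n in("top","side"):
    c=ctrl.camera(n);W=cloud(c);cv2.imwrite(f"pics/{n}_{sys.argv[1]}.png",c["pixels"][...,::-1])
    for k,h in H.items():
        r=W[...,:2]-h;f=np.hypot(r[...,0],r[...,1])
        m=(f>.025)&(f<.066)&(W[...,2]>.042)&(W[...,2]<.0555)
        p=r[m].mean(0) if m.sum()>15 else [np.nan]*2
        print(n,k,m.sum(),"arm deg",np.degrees(np.arctan2(p[1],p[0])))
    hs=cv2.cvtColor(c["pixels"],cv2.COLOR_RGB2HSV)
    m=(hs[...,0]>10)&(hs[...,0]<35)&(hs[...,1]>110)&(hs[...,2]>60)&(W[...,2]>.032)&(W[...,2]<.12)&(W[...,0]>.35)&(W[...,0]<.75)
    L,k=nd.label(m)
    for i in range(1,k+1):
        if (L==i).sum()<20: continue
        p=W[L==i];v,u=np.nonzero(L==i)
        t=p[:,2]>p[:,2].max()-.006
        print("  gold",len(p),"px",u.mean(),v.mean(),"max z",p[:,2].max(),"top part",p[t].mean(0),"mean",p.mean(0),"ray.05",ray(c,u[t].mean(),v[t].mean(),.05))
E
python3 look.py 2; python3 go.py 0.69 0.055 0.28 -110
```

```text
top L 147 arm deg -40.20024105548125
top M 0 arm deg nan
top R 0 arm deg nan
  gold 80 px 236.6875 174.375 max z 0.053420563793018544 top part [0.6913 0.0565 0.0502] mean [0.6904 0.0563 0.0488] ray.05 [0.6914 0.0565 0.05  ]
side L 110 arm deg -43.948455183223764
side M 148 arm deg -112.64207912961892
side R 354 arm deg -59.89027880118737
  gold 90 px 288.05555555555554 182.9 max z 0.05169993923387949 top part [0.6892 0.0553 0.0494] mean [0.6883 0.0535 0.0451] ray.05 [0.6887 0.0546 0.05  ]
pos [ 0.6537 -0.091   0.3306] F [-0.6 -0.3 -0.9] open 0.993 t 9.25
shift units [-0.643 -2.94   1.01 ] turn [ 0.002 -0.001 -0.787]
```

The middle arm now lies at about -112°. The stand x axis is at -16.7°, so the lever angle is about 0.43 rad and above 0.39. The other arms have not moved. Next is the marker at (0.690, 0.0555).

drive_tool([
  [[-0.161,-0.735,0.25,0,0,0,0],[-0.161,-0.735,0.25,0,0,0,0],[-0.161,-0.735,0.25,0,0,0,0],[-0.161,-0.735,0.25,0,0,0,0],[0,0,0,0,0,-0.6,0],[0,0,0,0,0,-0.6,0],[0,0,0,0,0,0,0],[0,0,0,0,0,0,0]],
])

```text
time_s: 10.05
eef_pos: [0.687, 0.055, 0.2811]
eef_rot: [0.0, 0.989, -0.147, -0.001]
wrist_force: [0.8, -0.2, 0.5]
opening: 0.999
```

```bash
python3 go.py 0.690 0.0555 0.199 -106.7
```

```text
pos [0.687  0.055  0.2811] F [ 0.8 -0.2  0.5] open 0.999 t 10.05
shift units [ 0.057 -0.029  1.642] turn [ 0.005  0.012 -0.031]
```

drive_tool([
  [[0.057,-0.029,0.4,0,0,0,0],[0,0,0.4,0,0,0,0],[0,0,0.42,0,0,0,0],[0,0,0.42,0,0,0,0],[0,0,0,0,0,0,0],[0,0,0,0,0,0,0]],
])

```text
time_s: 10.65
eef_pos: [0.6903, 0.0555, 0.1984]
eef_rot: [0.0, 0.989, -0.147, -0.001]
wrist_force: [0.5, 0.4, -0.2]
opening: 0.998
```

```bash
python3 go.py 0.690 0.0555 0.199 -106.7; python3 look.py 3; python3 - <<'E'
import cv2
a=cv2.imread("pics/side_3.png")[60:270,150:430];cv2.imwrite("pics/s3.png",cv2.resize(a,None,fx=2.5,fy=2.5))
E
```

```text
pos [0.6903 0.0555 0.1984] F [ 0.5  0.4 -0.2] open 0.998 t 10.65
shift units [-0.006  0.001 -0.013] turn [ 0.003  0.016 -0.029]
top L 0 arm deg nan
top M 136 arm deg -111.83965762868277
top R 134 arm deg -55.513326618310515
side L 108 arm deg -43.753500742608345
side M 144 arm deg -112.69139738830619
side R 352 arm deg -59.86774327191563
  gold 57 px 286.5438596491228 182.50877192982455 max z 0.08731186926150615 top part [0.6643 0.0143 0.0847] mean [0.6831 0.0512 0.0492] ray.05 [0.693  0.0568 0.05  ]
```

View pics/s3.png

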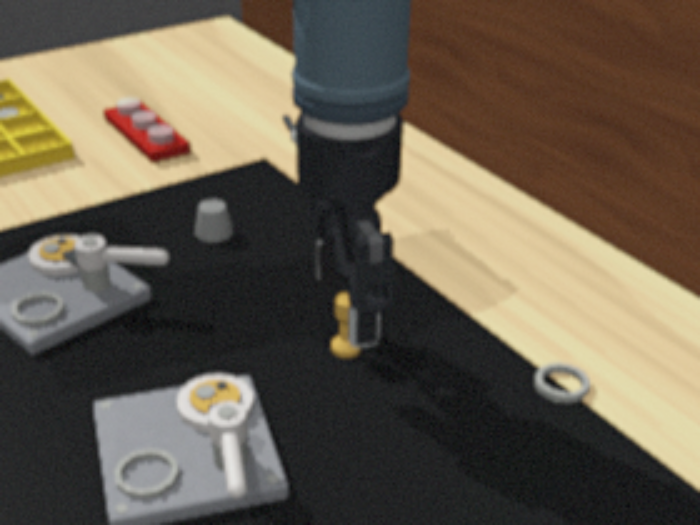

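The marker, at crop pixel (345,325), stands between the open fingers, and the middle lever points towards the viewer. Closing now.

drive_tool([
  [[0,0,0,0,0,0,255],[0,0,0,0,0,0,255],[0,0,0,0,0,0,255],[0,0,0,0,0,0,255],[0,0,0,0,0,0,255],[0,0,0,0,0,0,255],[0,0,0,0,0,0,255],[0,0,-0.4,0,0,0,255],[0,0,-0.8,0,0,0,255],[0,0,0,0,0,0,255]],
])

```text
time_s: 11.75
eef_pos: [0.6929, 0.0556, 0.2656]
eef_rot: [-0.0, 0.989, -0.147, 0.005]
wrist_force: [2.1, -0.5, 0.5]
opening: 0.183
```

```bash
python3 look.py 4; python3 go.py 0.4885 -0.0062 0.28 -106.7;  python3 - <<'E'
import cv2
a=cv2.imread("pics/side_4.png")[100:240,230:350];cv2.imwrite("pics/s4.png",cv2.resize(a,None,fx=4,fy=4))
E
```

```text
top L 0 arm deg nan
top M 136 arm deg -111.91897984988243
top R 137 arm deg -55.48056993861051
  gold 30 px 233.56666666666666 167.96666666666667 max z 0.11720075629029927 top part [0.6867 0.0556 0.1153] mean [0.6901 0.0594 0.0929] ray.05 [0.7059 0.0602 0.05  ]
side L 109 arm deg -43.81811679924963
side M 144 arm deg -112.80197447659907
side R 351 arm deg -59.7886188857095
  gold 97 px 289.69072164948454 171.9278350515464 max z 0.08276924792878208 top part [0.6921 0.0527 0.0797] mean [0.6903 0.0515 0.0713] ray.05 [0.7184 0.0914 0.05  ]
pos [0.6911 0.0557 0.2609] F [-0.6  0.  -1.4] open 0.184 t 11.85
shift units [-3.517  2.361 -0.392] turn [-0.003 -0.018 -0.023]
```

View pics/s4.png

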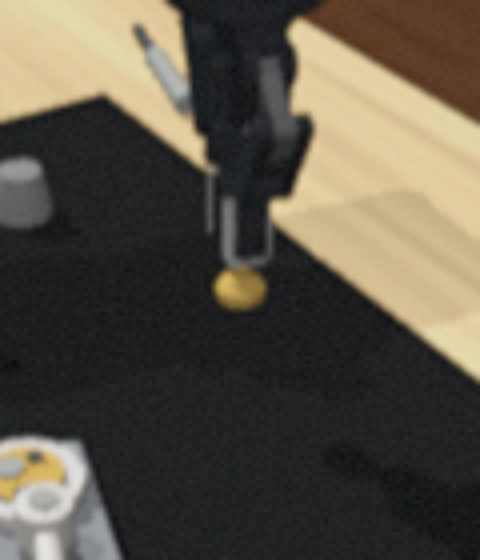

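The marker is gripped and lifted, with its foot visible under the pads at crop pixel (240,288). Carrying it to the middle cup.

drive_tool([
  [[0,0,-0.4,0,0,0,255],[-0.586,0.394,0,0,0,0,255],[-0.586,0.394,0,0,0,0,255],[-0.586,0.394,0,0,0,0,255],[-0.586,0.394,0,0,0,0,255],[-0.586,0.394,0,0,0,0,255],[-0.586,0.394,0,0,0,0,255],[0,0,0,0,0,0,255],[0,0,0,0,0,0,255]],
])

```text
time_s: 12.75
eef_pos: [0.4872, -0.0064, 0.2786]
eef_rot: [-0.0, 0.989, -0.147, -0.001]
wrist_force: [0.4, -0.5, 0.5]
opening: 0.187
```

```bash
python3 go.py 0.4887 -0.0062 0.225 -106.7
```

```text
pos [ 0.4872 -0.0064  0.2786] F [ 0.4 -0.5  0.5] open 0.187 t 12.75
shift units [ 0.029 -0.012  1.072] turn [-0.     0.013 -0.03 ]
```

drive_tool([
  [[0.029,-0.012,0.36,0,0,0,255],[0,0,0.36,0,0,0,255],[0,0,0.35,0,0,0,255],[0,0,0,0,0,0,255],[0,0,0,0,0,0,255]],
])

```text
time_s: 13.25
eef_pos: [0.4902, -0.006, 0.2258]
eef_rot: [-0.0, 0.989, -0.147, -0.0]
wrist_force: [0.4, 0.1, 0.2]
opening: 0.183
```

```bash
python3 go.py 0.4887 -0.0062 0.2125 -106.7; python3 - <<'E'
from bench import ctrl
from h import *
c=ctrl.camera("side");a=c["pixels"][180:290,150:300,::-1];cv2.imwrite("pics/s5.png",cv2.resize(a,None,fx=5,fy=5))
hs=cv2.cvtColor(c["pixels"],cv2.COLOR_RGB2HSV);W=cloud(c)
m=(hs[...,0]>10)&(hs[...,0]<35)&(hs[...,1]>110)&(hs[...,2]>50)
m[:, :185]=0;m[:,232:]=0;m[:215]=0;m[280:]=0
L,k=nd.label(m)
for i in range(1,k+1):
    v,u=np.nonzero(L==i)
    if len(u)>10: print(len(u),u.min(),u.max(),v.min(),v.max(),np.nanmean(W[L==i],0))
print(proj(c,np.array([.4877,-.0069,.014])),[proj(c,np.array([.4887,-.0062,z])) for z in(.0285,.036)])
E
```

```text
pos [ 0.4902 -0.006   0.2258] F [0.4 0.1 0.2] open 0.183 t 13.25
shift units [-0.027  0.012  0.266] turn [-0.     0.007 -0.02 ]
27 226 231 216 224 [0.54694115 0.0338876  0.02632616]
103 202 214 239 248 [ 0.48836733 -0.01043468  0.03446032]
[208.45722737 251.07715056] [array([207.84504347, 244.42561641]), array([207.32326528, 241.15988963])]
```

View pics/s5.png

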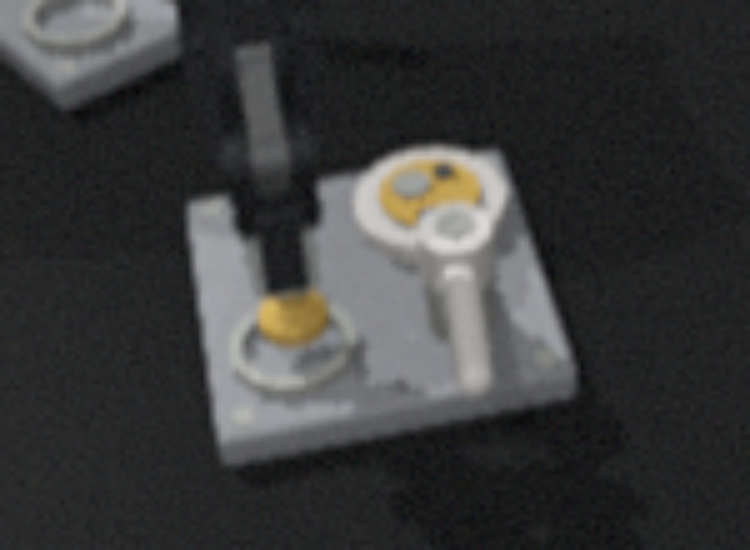

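The foot, at image u≈208, v≈243.5, sits where the projection says a centred marker would be (207.7, 243). Lowering it.

drive_tool([
  [[-0.027,0.012,0.08,0,0,0,255],[0,0,0.08,0,0,0,255],[0,0,0.06,0,0,0,255],[0,0,0,0,0,0,255]],
])

```text
time_s: 13.7
eef_pos: [0.488, -0.0063, 0.2148]
eef_rot: [-0.0, 0.989, -0.147, -0.0]
wrist_force: [-1.3, 0.3, -0.6]
opening: 0.188
```

drive_tool([
  [[0,0,0.03,0,0,0,255],[0,0,0,0,0,0,255]],
])

```text
time_s: 13.9
eef_pos: [0.4885, -0.0064, 0.2139]
eef_rot: [0.0, 0.989, -0.147, 0.0]
wrist_force: [-0.3, 1.1, 2.3]
opening: 0.185
```

drive_tool([
  [[0,0,0.02,0,0,0,255],[0,0,0,0,0,0,255]],
])

```text
time_s: 14.1
eef_pos: [0.4889, -0.0064, 0.2138]
eef_rot: [0.0, 0.989, -0.147, 0.001]
wrist_force: [-3.4, 0.6, 10.6]
opening: 0.188
```

drive_tool([
  [[0,0,-0.02,0,0,0,255],[0,0,0,0,0,0,180],[0,0,0,0,0,0,150],[0,0,0,0,0,0,120],[0,0,0,0,0,0,60],[0,0,0,0,0,0,60],[0,0,0,0,0,0,60]],
])

```text
time_s: 14.8
eef_pos: [0.4882, -0.0063, 0.2135]
eef_rot: [-0.0, 0.989, -0.147, -0.0]
wrist_force: [-0.0, -0.5, 0.5]
opening: 0.762
```

drive_tool([
  [[0,0,-0.3,0,0,0,60],[0,0,-0.6,0,0,0,60],[0,0,-1,0,0,0,60],[0,0,-1,0,0,0,60],[0.8,0,0,0,0,0,60],[0.8,0,0,0,0,0,60],[0.8,0,0,0,0,0,60],[0.8,0,0,0,0,0,60],[0,0,0,0,0,0,60],[0,0,0,0,0,0,60]],
])

```text
time_s: 15.8
eef_pos: [0.6416, -0.0531, 0.3574]
eef_rot: [-0.0, 0.989, -0.147, -0.001]
wrist_force: [-0.6, 0.9, 0.2]
opening: 0.766
```

```bash
python3 look.py 6; python3 - <<'E'
import cv2,numpy as np
a=cv2.imread("pics/side_6.png")[180:290,150:300];b=cv2.imread("pics/top_6.png")[205:315,205:325]
cv2.imwrite("pics/s6.png",cv2.resize(np.hstack([a,b]),None,fx=2.9,fy=2.9))
E
```

```text
top L 146 arm deg -40.241384072658164
top M 0 arm deg nan
top R 0 arm deg nan
side L 111 arm deg -43.755339168055656
side M 187 arm deg -129.57115229513775
side R 350 arm deg -59.91974837097998
  gold 140 px 206.14285714285714 233.38571428571427 max z 0.06565896152943125 top part [ 0.4883 -0.0076  0.0634] mean [ 0.4878 -0.0093  0.0561] ray.05 [0.4931 0.0072 0.05  ]
```

View pics/s6.png

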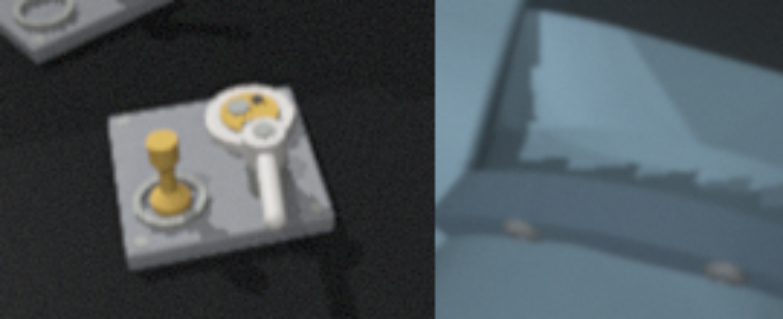

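The marker stands in the middle cup. I'll check for tilt and the lever angle before handing in, with the arm moved aside for the top view.

drive_tool([
  [[0,1,0,0,0,0,60],[0,1,0,0,0,0,60],[0,1,0,0,0,0,60],[0,1,0,0,0,0,60],[0,1,0,0,0,0,60],[0,0,0,0,0,0,60],[0,0,0,0,0,0,60]],
])

```text
time_s: 16.6
eef_pos: [0.5676, -0.2926, 0.3591]
eef_rot: [-0.0, 0.989, -0.148, 0.0]
wrist_force: [0.1, 0.4, 0.5]
opening: 0.767
```

```bash
python3 - <<'E'
from bench import ctrl
from h import *
np.set_printoptions(precision=4,suppress=True)
cup=dict(top=(.4892,-.0054),side=(.4877,-.0069))
for n in("top","side"):
    c=ctrl.camera(n);W=cloud(c);hs=cv2.cvtColor(c["pixels"],cv2.COLOR_RGB2HSV)
    g=(hs[...,0]>10)&(hs[...,0]<35)&(hs[...,1]>110)&(hs[...,2]>50)&(np.hypot(W[...,0]-.488,W[...,1]+.006)<.03)
    for lo,hi in((.01,.03),(.058,.07)):
        m=g&(W[...,2]>lo)&(W[...,2]<hi);v,u=np.nonzero(m)
        print(n,lo,len(u),W[m].mean(0) if len(u) else '')
    v,u=np.nonzero(g);print(" expect/seen full centre top, foot:",proj(c,np.array([*cup[n],.064])),proj(c,np.array([*cup[n],.015])),"seen u",u.min(),u.max(),"v",v.min(),v.max())
    r=W[...,:2]-np.array([.5435,-.0227]);f=np.hypot(r[...,0],r[...,1])
    m=(f>.025)&(f<.066)&(W[...,2]>.042)&(W[...,2]<.0555)&~g&(W[...,1]<-.03)
    p=r[m].mean(0);print(" arm M",m.sum(),np.degrees(np.arctan2(p[1],p[0])))
print(ctrl.get_obs()["wrist_force"],ctrl.get_obs()["eef_pos"])
E
```

```text
top 0.01 23 [ 0.4905 -0.0045  0.0217]
top 0.058 76 [ 0.4897 -0.0053  0.0645]
 expect/seen full centre top, foot: [267.0917 281.6745] [266.5658 281.5251] seen u 261 272 v 276 286
 arm M 140 -111.7138404812531
side 0.01 111 [ 0.4876 -0.0098  0.0224]
side 0.058 80 [ 0.4883 -0.0078  0.0633]
 expect/seen full centre top, foot: [204.9064 228.995 ] [208.3896 250.6563] seen u 201 215 v 225 253
 arm M 146 -112.63857591648575
[-0.3113 -0.053  -0.0278] [ 0.5686 -0.2907  0.3589]
```

```bash
python3 -c "
from bench import ctrl
print(ctrl.hand_in())"
```

```text
the job is handed in; nothing more can be done
None
```

The loose lever, on the middle stand, is turned to its stop. The brass marker stands upright and released in that stand's cup, and I handed the job in at about 17 s of the 64 s allowed.

- **Feeling for the loose lever:** The right-hand lever (as seen from above) held at about 12.5 N, so it is tight. The middle one turned at about 2.5–3 N. I did not touch the left one.
- **Tightening:** I turned the middle lever clockwise until it stopped hard, with wrist force reaching about 18 N. The pictures put it at about 0.42–0.43 rad, above the required 0.39.
- **Marker:** It went onto the cup floor with about 10 N of contact. The last views put its top at about 64 mm, within about 1 mm of the cup centre and with no visible tilt. Floor contact came about 2 mm higher than I expected, probably because the marker slipped slightly in the grip.
- **Other checks:** The tight levers showed no shift in the pictures I could measure, and the wrist force was about zero with the arm clear of everything. I kept clear of the loupe, screwdriver and bezel but did not re-measure their positions. One reading of the middle lever gave -129°. It was wrong because the marker's head was included in the points. Re-measured without it, the arm read -112° in both views.

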